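# Index a culture dish in the corner pocket of the reading jig

### The job

On the flat reading jig, push the culture dish with the fingertips straight back against the long guide rail, then keep it against the rail and slide it along into the corner pocket between the rail and the lip of the T-shaped end stop, until it sits home against both the rail and the stop. The stop is at one end of the rail, left or right. Do not pick the dish up or tip it, and leave the other things where they are.

Things in the scene. Friction and masses are not known exactly. Their poses are not given: they have to be found in the camera images.
- jig: Fixed white plate 140 x 360 x 6 mm on the worktop, dark steel guide rail along its far edge. Origin: on the worktop, mid-length. x across the plate to the rail (away from the robot within 0.2 rad), y along the rail to the left. Plate: x -75 to +65, y -180 to +180, top z = 6 mm. Rail: inner face x = +50, top z = 18 mm. A dish home has its axis at x = +20, y = 105 mm towards the stop (+105 or -105).
- stop: Fixed dark steel T, 12 mm tall, at jig x = +20, y = +140 or -140 mm (random). Origin on the plate's top, axes as the jig's. Its cross wall (y -5 to +5 mm) runs from the rail to the lip, an 80 mm bar parallel to the rail with inner face at x = -36, spanning y -40 to +40 mm. The pocket is the corner facing the jig's middle, 66 mm wide from rail to lip; a dish home has its axis 35 mm from the origin.
- clamp_nut: Fixed bare round clamp nut, 18 mm diameter, 10 mm tall, on the plate at the end of the rail that has no stop: jig x = +20 mm, jig y = 140 mm the other way. Origin at the centre of its underside.
- dish: The part to move: closed round clear plastic petri dish with culture medium, 60 mm diameter, 15 mm tall, 15 to 32 g, lying flat and loose (it slides easily) on the jig's plate near the middle of its length, 30 to 55 mm short of the rail. Origin at the centre of its underside (6 mm above the worktop on the plate), z up.
- lens_pad: Bystander: small pad with a blue cover, 35 x 57 x 12 mm, loose on the front right corner of the jig's plate. Origin at the centre of its underside.
- oil_bottle: Bystander: small white bottle, 25 mm diameter, 62 mm tall, standing loose on the front left corner of the jig's plate. Origin at the centre of its underside.
- strip_pot_2: Bystander: round pot with a green cap, 36 mm diameter, 64 mm tall, standing on the worktop to the right of the jig. Origin at the centre of its underside.
- lab_timer: Bystander: flat timer, 60 x 64 x 18 mm, on the worktop to the left of the jig. Origin at the centre of its underside.
- tweezers: Bystander: tweezers, 14 x 130 x 12 mm, lying on the worktop behind the rail. Origin at the centre of their underside.

How it is judged:
On the way, in this order (a step that is already met when the one before it is completed fails the run):
1. the dish lies against the guide rail (within 4 mm), still well short of the pocket (its centre 45 mm or more from home) (x of dish in the frame of jig between 0.016 and 0.024 m and ((y of stop in the frame of jig above 0 m and y of dish in the frame of jig below 0.06 m) or (y of stop in the frame of jig below 0 m and y of dish in the frame of jig above -0.06 m)) and height (world z) of dish below 0.01 m and angle between dish's own z axis and vertical below 0.08 rad), for 0.1 s.
2. the dish is home in the corner pocket (x of dish in the frame of jig between 0.016 and 0.024 m and ((y of stop in the frame of jig above 0 m and y of dish in the frame of jig between 0.101 and 0.11 m) or (y of stop in the frame of jig below 0 m and y of dish in the frame of jig between -0.11 and -0.101 m)) and height (world z) of dish below 0.01 m and angle between dish's own z axis and vertical below 0.08 rad), for 0.2 s.
At the end, for the whole second after the job is handed in: The dish lies flat and at rest on the plate in the corner pocket, within 4 mm of touching the guide rail and within 4 mm of touching the end stop (all of step 2 and linear speed of dish below 0.01 m/s).
It fails at once if the dish is lifted (more than 6 mm) or tipped (more than 0.25 rad) (height (world z) of dish above 0.012 m or angle between dish's own z axis and vertical above 0.25 rad).
It fails at once if the dish is more than 10 mm off the rail in the last 45 mm before the pocket's end (x of dish in the frame of jig below 0.01 m and ((y of stop in the frame of jig above 0 m and y of dish in the frame of jig above 0.06 m) or (y of stop in the frame of jig below 0 m and y of dish in the frame of jig below -0.06 m))).
It fails at once if another thing (pad, bottle, pot, timer or tweezers) is moved more than 15 mm (distance of any of lens_pad, oil_bottle, strip_pot_2, lab_timer, tweezers from where it was at the start of the episode above 0.015 m).
It fails at once if the bottle or the pot is tipped over (angle between any of oil_bottle, strip_pot_2's own z axis and vertical above 0.5 rad).
It also fails if it takes over 45 s, if anything falls off the work surface, if the arm or the gripper's body presses on something with over 40 N, if the wrist force passes 120 N, or if a joint passes its speed limit or range.

### The arm

A 6-joint arm with a two-finger parallel gripper is mounted at the origin on a cart in front of the work surface, level with it; the furniture and walls round the work are solid. World frame = base frame: x ahead of the robot, y to its left, z up, the work surface at z = 0. Lengths are in m, angles in rad, forces in N, time in s.
With the tool pointing down it reaches from about 0.375 to 0.925 m from the base axis. Payload 5.7 kg.
Tool frame: the origin (TCP) lies on the centre line of the jaws, within the pads' length; the fingertips stand 11 mm ahead of it and the grasp point (between the pads) lies 8 mm behind it; z points along the fingers, y is the line along which they close (so a half turn about z gives the same grasp; the last joint's range is limited). The gripper opens to 88 mm and grips with 3 to 60 N. Pads are 20 mm wide; open, the fingers measure 115 mm over their backs; the gripper's body (75 mm by 178 mm) begins 61 mm behind the grasp point.
Start: joints at [1.101, 0.359, 1.51, -0, 1.272, -0.115], TCP at [0.208, 0.563, 0.234] pointing down, gripper open.
Joint ranges: [-2.97, 2.97], [-1.01, 2.36], [0.21, 2.38], [-0.96, 4.11], [0.2, 2.71], [-2.98, 2.98]. Speed limits (rad/s): [2.39, 2.39, 3.14, 3.14, 3.14, 3.14].

### API

Orientations are given as a unit quaternion [w, x, y, z].
In Python, from bench import ctrl gives the robot as it stands. The module is installed in compiled form; this text tells all that it offers.
- The arm moves only by the shell command python3 -m handwheel 'ROWS' [FORCE]. ROWS is JSON, a list that holds one entry, the list of rows, each a list of 7 numbers: the closure in counts, from 0 (fully open) to 255 (shut), then the shift along the tool's x, y, z normalised to -1 to 1, where 1 is 0.2 m, then the turn, a rotation vector about the tool's x, y, z normalised to -1 to 1, where 1 is 6 degrees. A call has 1 to 20 rows; each row shifts and turns the commanded pose from where the row before left it, along the tool's axes as they then stand; what a row does not reach is not made up. A row lasts 1/12 s, in which the tool goes at most 41.7 mm and 7.16 degrees, less where a joint would pass 70% of its speed; a pose out of reach is approached as far as the arm can. A call with a number of a shift or a turn outside -1 to 1 is refused whole. A call with a gripper value outside its range is refused whole. The fingers move at their own pace and stop on an object; FORCE is the grip in N (left out, the last holds). Time passes only in rows, so rows that do not move let the fingers close. It gives the time, the measured TCP pose, the force, the opening and the grip force at its end, in the units of the state.
- ctrl.sense(): the state, without advancing time (a new reading comes with each control period).
- ctrl.grab_frame(name): name is "scene" or "top" or "wrist"; returns a dict with "frame" (480x640x3 uint8, red, green, blue), "mtx" (3x3 intrinsics, pixels), "xyz" and "orientation" of the camera in the world. Camera axes: x right, y down, z forward; pixel columns grow to the right and rows downward; lengths in m; the calibration is good to about 2 mm. The wrist camera is an equidistant fisheye: a pixel r from the principal point sees the ray r / f radians off the axis. A picture is of the moment at which its call begins. There is no depth.
- ctrl.sign_off(): hands the job in; it is judged then, once.
Trained networks look in a picture, given as the dict that the camera call returned (one of the last four; its "shot" number tells which), for a name from the list of things; names that differ only in an ending like _2 or _b are one class to them, and where a whole thing is asked for, a point or a joint stands for the part that bears it (a point fixed in the world has none). Each returns a list of dicts, best first, with "score" (0 to 1); they miss things now and then, are a little off and sometimes report something else, mostly with a low value. They report only what shows in the picture. A call takes as long as a camera call.
- ctrl.look_for(picture, thing): "xy" ([column, row] in pixels, amid what is visible of it).
- ctrl.regions_of(picture, thing): "pixels" (480x640 bool, what is visible of it) and "xy" ([column, row] in pixels, amid what is visible of it).
- ctrl.landmark_of(picture, thing): "xy" ([column, row] in pixels: a listed point, or the origin of a listed thing).
The state is a dict: "time_s": time; "joints": joint angles; "qd": joint speeds; "joint_torque": joint torques, N m; "tool_pos": TCP position; "orientation": TCP orientation; "force": force on the tool from outside, world axes, zero at the start; "torque": the same for the moment, N m; "width": finger opening in m; "grip_force": force on a finger pad.
Only numpy, scipy, OpenCV 4.12 (cv2) and the standard library are available. Lean on these libraries where they do the work, as an engineer would, in place of code of your own. Each camera call takes 0.05 s, during which the arm holds its last target. There are 200 camera calls.

## Working session

There is one attempt and no reset: what is moved stays moved. The work goes in short steps, Python scripts to look and compute and a shell command to move; the robot and the scene stay as the last step left them, time stands still between calls to the robot, and variables do not carry over. Pictures are saved under pics/ and viewed, at most 10 in all, crops included, and the job is handed in when it is done.

```bash
mkdir -p pics; cat > h.py <<'E'
import numpy as np, cv2
from bench import ctrl
from scipy.spatial.transform import Rotation as R
def rot(q): return R.from_quat([q[1],q[2],q[3],q[0]]).as_matrix()
def px2w(p,uv,z):
    K=p["mtx"]; d=np.linalg.inv(np.array(K))@[uv[0],uv[1],1]
    d=rot(p["orientation"])@d; o=np.array(p["xyz"]); return o+d*(z-o[2])/d[2]
def save(p,n): cv2.imwrite("pics/"+n,cv2.cvtColor(p["frame"],cv2.COLOR_RGB2BGR))
E
python3 - <<'E'
from h import *
np.set_printoptions(precision=4,suppress=True)
s=ctrl.sense(); print(s["time_s"],s["tool_pos"],s["orientation"],s["width"],"\n",rot(s["orientation"]))
for c in("top","scene"):
    p=ctrl.grab_frame(c); save(p,c+"0.png"); print(c,p["xyz"],p["mtx"])
    for t,z in(("jig",0),("stop",.006),("clamp_nut",.006),("dish",.006),("lens_pad",0.006),("oil_bottle",.006),("strip_pot_2",0),("lab_timer",0),("tweezers",0)):
        for r in ctrl.landmark_of(p,t)[:2]: print(t,round(r["score"],2),np.round(r["xy"]),px2w(p,r["xy"],z))
E
```

```text
0.0 [0.2081 0.562  0.2328] [-0.0003  0.1765  0.9843 -0.0009] 0.08761359377008113 
 [[-0.9377  0.3474 -0.0008]
 [ 0.3474  0.9377 -0.0016]
 [ 0.0002 -0.0018 -1.    ]]
top [0.3651 0.2002 1.0191] [[493.5292   0.     325.4566]
 [  0.     493.5292 245.0208]
 [  0.       0.       1.    ]]
jig 0.64 [322. 246.] [0.5359 0.188  0.    ]
stop 0.91 [390. 227.] [0.5763 0.0458 0.006 ]
clamp_nut 0.44 [256. 244.] [0.5377 0.3258 0.006 ]
dish 0.81 [333. 250.] [0.5262 0.166  0.006 ]
oil_bottle 0.47 [255. 278.] [0.4663 0.325  0.006 ]
strip_pot_2 0.55 [481. 284.] [ 0.4565 -0.1438  0.    ]
lab_timer 0.91 [152. 298.] [0.4245 0.5337 0.    ]
tweezers 0.56 [312. 208.] [0.6176 0.209  0.    ]
scene [-0.0453 -0.1682  0.7321] [[457.125    0.     317.2924]
 [  0.     457.125  245.9248]
 [  0.       0.       1.    ]]
jig 0.93 [323. 261.] [ 0.5404  0.1931 -0.    ]
jig 0.45 [390. 277.] [0.5801 0.0481 0.    ]
stop 0.61 [390. 276.] [0.5789 0.0481 0.006 ]
clamp_nut 0.66 [333. 233.] [0.6211 0.2181 0.006 ]
clamp_nut 0.57 [276. 235.] [0.5423 0.3225 0.006 ]
dish 0.98 [328. 267.] [0.5246 0.171  0.006 ]
lens_pad 0.69 [376. 299.] [0.5049 0.0439 0.006 ]
oil_bottle 0.52 [252. 254.] [0.4654 0.3315 0.006 ]
strip_pot_2 0.63 [448. 359.] [ 0.4616 -0.1296  0.    ]
lab_timer 0.89 [174. 232.] [0.4235 0.53   0.    ]
tweezers 0.83 [332. 236.] [ 0.6198  0.2181 -0.    ]
```

View pics/top0.png

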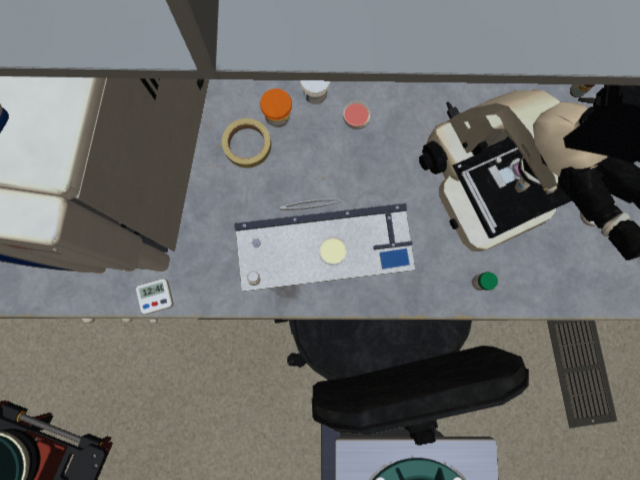

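The top view shows the stop at the right end (390,227), which is jig −y. The dish is at (333,250), the nut at (256,244), the pad at (395,258), the bottle at (253,278), the pot at (487,281) and the tweezers at (310,205). The jig is yawed about +0.13 rad with its origin near (0.539, 0.183), and the dish is about 35 mm short of the rail, which agrees with the description. I'll go above the near side of the dish.

```bash
python3 -m handwheel '[[[185,-0.119,-0.0894,0,0,0,0],[185,-0.119,-0.0894,0,0,0,0],[185,-0.119,-0.0894,0,0,0,0],[185,-0.119,-0.0894,0,0,0,0],[185,-0.119,-0.0894,0,0,0,0],[185,-0.119,-0.0894,0,0,0,0],[185,-0.119,-0.0894,0,0,0,0],[185,-0.119,-0.0894,0,0,0,0],[185,-0.119,-0.0894,0,0,0,0],[185,-0.119,-0.0894,0,0,0,0],[185,-0.119,-0.0894,0,0,0,0],[185,-0.119,-0.0894,0,0,0,0],[185,-0.119,-0.0894,0,0,0,0],[185,-0.119,-0.0894,0,0,0,0],[185,-0.119,-0.0894,0,0,0,0],[185,-0.119,-0.0894,0,0,0,0]]]' 20
python3 -m handwheel '[[[185,0,0,0,0,0,-0.93],[185,0,0,0,0,0,-0.93],[185,0,0,0,0,0,-0.93],[185,0,0,0,0,0,-0.93],[185,0,0,0,0,0,-0.93],[185,0,0,0,0,0,0],[185,0,0,0,0,0,0]]]'
cat >> h.py <<'E'
np.set_printoptions(precision=4,suppress=True)
def wpx2w(p,uv,z):
    K=np.array(p["mtx"]); a=(np.array(uv)-K[:2,2])/np.array([K[0,0],K[1,1]]); r=np.linalg.norm(a)
    d=np.r_[a/r*np.sin(r),np.cos(r)] if r>0 else np.array([0,0,1.]); d=rot(p["orientation"])@d; o=np.array(p["xyz"]); return o+d*(z-o[2])/d[2]
def st():
    s=ctrl.sense(); M=rot(s["orientation"]); print("t",s["time_s"],"tcp",s["tool_pos"],"ytool deg",np.degrees(np.arctan2(M[1,1],M[0,1])),"zt",M[:,2],"F",s["force"],"w",s["width"]); return s
def look(n,mm=("stop","clamp_nut","dish","jig","lens_pad")):
    p=ctrl.grab_frame("wrist"); save(p,n)
    for t in mm:
        for r in ctrl.landmark_of(p,t)[:2]: print(t,round(r["score"],2),np.round(r["xy"]),wpx2w(p,r["xy"],0 if t=="jig" else .006))
    return p
E
python3 - <<'E'
from h import *
st(); look("w1.png")
E
```

```text
time_s: 2.33
tool_pos: [0.4668, 0.1607, 0.2339]
orientation: [0.0, 0.176, 0.984, 0.0]
force: [0.6, -0.6, 0.2]
width: 0.0239
grip_force: 0.0
time_s: 2.92
tool_pos: [0.4662, 0.1621, 0.2337]
orientation: [0.0, -0.065, 0.998, -0.0]
force: [-0.1, 0.0, -0.4]
width: 0.0241
grip_force: 0.0
t 2.9167 tcp [0.4662 0.1621 0.2337] ytool deg 97.40312736162416 zt [ 0.0001 -0.     -1.    ] F [-0.1173  0.0292 -0.3845] w 0.024067140584535712
stop 0.68 [212. 278.] [0.5751 0.0485 0.006 ]
clamp_nut 0.56 [453. 280.] [0.5424 0.3259 0.006 ]
clamp_nut 0.37 [211. 225.] [0.5107 0.0451 0.006 ]
dish 0.62 [322. 251.] [0.5243 0.1699 0.006 ]
jig 0.93 [333. 261.] [0.5368 0.1831 0.    ]
lens_pad 0.66 [211. 220.] [0.5051 0.0447 0.006 ]
```

View pics/w1.png

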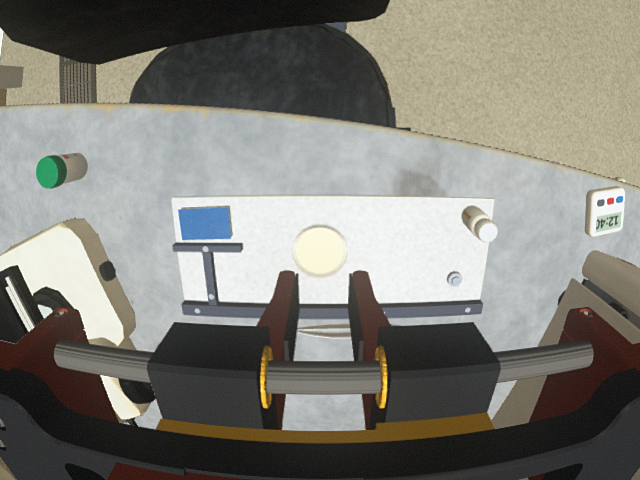

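The wrist view agrees with the first estimate. The dish is at (320,251), midway between the fingers laterally, with the rail along row 310 and the stop at (212,278). I'll lower the fingers and approach.

```bash
python3 -m handwheel '[[[185,0,0,0.152,0,0,0],[185,0,0,0.152,0,0,0],[185,0,0,0.152,0,0,0],[185,0,0,0.152,0,0,0],[185,0,0,0.152,0,0,0],[185,0,0,0.152,0,0,0],[185,0,0,0.152,0,0,0],[185,0,0,0,0,0,0],[185,-0.02,0,0,0,0,0],[185,-0.02,0,0,0,0,0],[185,-0.02,0,0,0,0,0],[185,-0.02,0,0,0,0,0]]]'
python3 -m handwheel '[[[185,-0.01,0,0,0,0,0],[185,-0.01,0,0,0,0,0],[185,-0.01,0,0,0,0,0],[185,-0.01,0,0,0,0,0],[185,-0.01,0,0,0,0,0],[185,-0.01,0,0,0,0,0],[185,-0.01,0,0,0,0,0],[185,-0.01,0,0,0,0,0],[185,-0.01,0,0,0,0,0],[185,-0.01,0,0,0,0,0]]]'
python3 - <<'E'
from h import *
st(); p=ctrl.grab_frame("top"); print([px2w(p,r["xy"],.006) for r in ctrl.landmark_of(p,"dish")]); save(p,"t2.png")
cv2.imwrite("pics/t2c.png",cv2.resize(cv2.imread("pics/t2.png")[190:310,220:430],None,fx=3.5,fy=3.5))
E
```

```text
time_s: 4.22
tool_pos: [0.483, 0.1643, 0.0213]
orientation: [0.001, -0.066, 0.998, 0.0]
force: [0.2, -0.1, -0.7]
width: 0.0243
grip_force: 0.0
time_s: 5.05
tool_pos: [0.502, 0.1668, 0.0208]
orientation: [-0.0, -0.066, 0.998, -0.0]
force: [0.3, -0.2, 0.1]
width: 0.0242
grip_force: 0.0
t 5.05 tcp [0.502  0.1668 0.0208] ytool deg 97.56861616607588 zt [-0.0001 -0.0001 -1.    ] F [ 0.3425 -0.2121  0.1132] w 0.02421706267553979
[]
```

View pics/t2c.png

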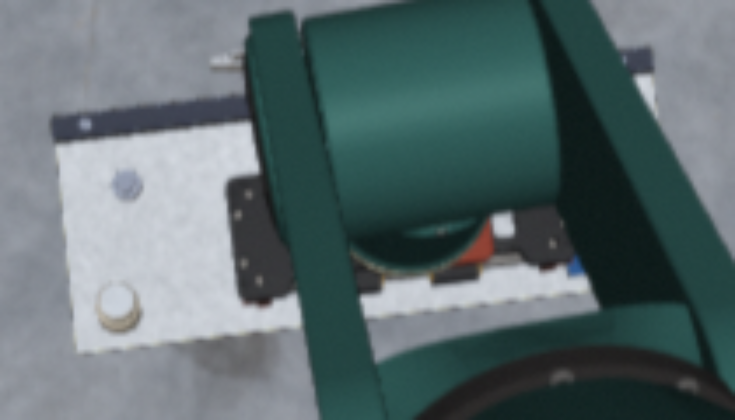

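The arm hides the dish in the top view, though bystanders are untouched. The TCP is about 20 mm short of rail contact, so I'll go on pushing and watch the force and the wrist camera.

```bash
python3 -m handwheel '[[[185,-0.01,0,0,0,0,0],[185,-0.01,0,0,0,0,0],[185,-0.01,0,0,0,0,0],[185,-0.01,0,0,0,0,0],[185,-0.01,0,0,0,0,0],[185,-0.01,0,0,0,0,0],[185,-0.01,0,0,0,0,0],[185,-0.01,0,0,0,0,0],[185,-0.005,0,0,0,0,0],[185,0,0,0,0,0,0],[185,0,0,0,0,0,0]]]'
python3 - <<'E'
from h import *
st(); look("w2.png",("dish","stop","clamp_nut"))
E
```

```text
time_s: 6.07
tool_pos: [0.5187, 0.169, 0.0208]
orientation: [-0.0, -0.066, 0.998, -0.0]
force: [-0.1, -0.2, 0.9]
width: 0.024
grip_force: 0.0
t 6.0667 tcp [0.5187 0.169  0.0208] ytool deg 97.56964859423061 zt [-0.0001 -0.0001 -1.    ] F [-0.0582 -0.1729  0.9491] w 0.02404785025026472
dish 0.55 [326. 352.] [0.5561 0.1767 0.006 ]
dish 0.16 [ 91. 237.] [0.5083 0.0421 0.006 ]
stop 0.85 [115. 343.] [0.5762 0.0496 0.006 ]
clamp_nut 0.41 [563. 338.] [0.5389 0.3255 0.006 ]
```

View pics/w2.png

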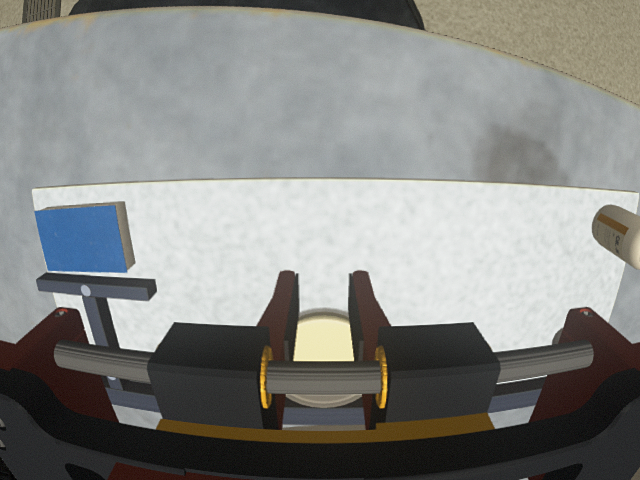

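The dish is between the fingertips, with its far rim at row 407 and the rail's inner edge right behind it at about row 410. I'll creep until the force shows contact.

```bash
python3 -m handwheel '[[[185,-0.005,0,0,0,0,0],[185,-0.005,0,0,0,0,0],[185,-0.005,0,0,0,0,0],[185,0,0,0,0,0,0]]]'
```

```text
time_s: 6.6
tool_pos: [0.5219, 0.1695, 0.0209]
orientation: [0.0, -0.066, 0.998, -0.0]
force: [-0.5, 0.6, -0.6]
width: 0.0239
grip_force: 0.0
```

```bash
python3 -m handwheel '[[[185,-0.005,0,0,0,0,0],[185,-0.005,0,0,0,0,0],[185,0,0,0,0,0,0],[185,0,0,0,0,0,0]]]'
```

```text
time_s: 6.93
tool_pos: [0.5223, 0.1695, 0.0206]
orientation: [-0.001, -0.066, 0.998, -0.0]
force: [-3.9, 0.5, 1.3]
width: 0.0239
grip_force: 2.1
```

The force rose to 4 N with the motion stalled, so the dish is against the rail (computed jig x = 20.1 mm, y = −12 mm). Next I'll back off, lift, and set the fingers diagonally behind the dish so they push it along and toward the rail.

```bash
python3 -m handwheel '[[[185,0.01,0,0,0,0,0],[185,0.02,0,0,0,0,0],[185,0.04,0,0,0,0,0],[185,0,0,-0.084,0,0,0],[185,0,0,-0.083,0,0,0],[185,0,0,-0.083,0,0,0],[185,-0.04,0.09,0,0,0,0],[185,-0.04,0.09,0,0,0,0],[185,-0.04,0.09,0,0,0,0]]]'
python3 -m handwheel '[[[185,0,0,0,0,0,0.985],[185,0,0,0,0,0,0.985],[185,0,0,0,0,0,0.985],[185,0,0,0,0,0,0.985],[185,0,0,0,0,0,0.985],[185,0,0,0,0,0,0.985],[185,0,0,0,0,0,0.985],[185,0,0,0,0,0,0.985],[185,0,0,0,0,0,0.985],[185,0,0,0,0,0,0.985],[185,0,0,0,0,0,0.985],[185,0,0,0,0,0,0],[185,0,0,0,0,0,0]]]'
python3 - <<'E'
from h import *
s=st(); look("w3.png",("dish","stop","clamp_nut"))
J=np.array([[.9926,.1217],[-.1217,.9926]]); M=rot(s["orientation"])
print("tcp jig",J@(np.array(s["tool_pos"])[:2]-[.538,.184]),"toolx jig",J@M[:2,0],"tooly jig",J@M[:2,1])
E
```

```text
time_s: 7.68
tool_pos: [0.5268, 0.225, 0.0716]
orientation: [0.001, -0.066, 0.998, 0.0]
force: [0.3, 0.2, -0.1]
width: 0.0239
grip_force: 0.0
time_s: 8.77
tool_pos: [0.5263, 0.2245, 0.0709]
orientation: [0.0, 0.479, 0.878, 0.0]
force: [-0.1, 0.1, -0.2]
width: 0.0241
grip_force: 0.0
t 8.7667 tcp [0.5263 0.2245 0.0709] ytool deg 32.7392192501723 zt [ 0.0004  0.     -1.    ] F [-0.1166  0.0539 -0.1923] w 0.024125010759984102
dish 0.88 [326. 336.] [0.5601 0.1749 0.006 ]
stop 0.16 [304. 306.] [0.5358 0.1868 0.006 ]
clamp_nut 0.98 [434. 133.] [0.5401 0.3239 0.006 ]
tcp jig [-0.0067  0.0416] toolx jig [-0.4344  0.9007] tooly jig [0.9007 0.4344]
```

View pics/w3.png

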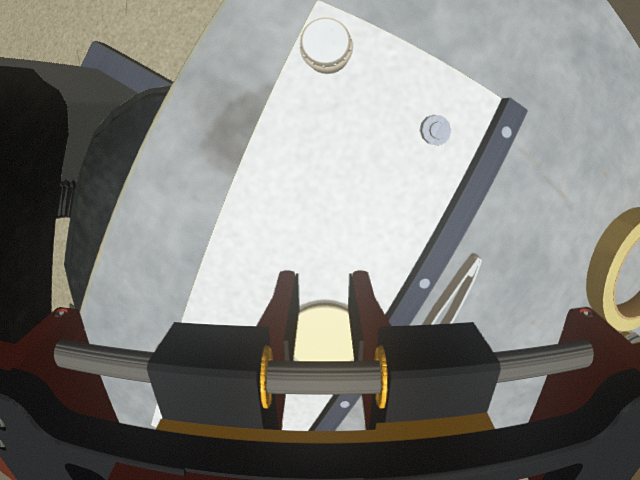

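The dish at (326,336) still lies against the rail, centred between the fingertips. I'll lower, close in on the cradle contact, then start sliding.

```bash
python3 -m handwheel '[[[185,0,0,0.083,0,0,0],[185,0,0,0.083,0,0,0],[185,0,0,0.083,0,0,0],[185,0,0,0,0,0,0],[185,-0.03,0,0,0,0,0],[185,-0.03,0,0,0,0,0],[185,-0.03,0,0,0,0,0],[185,-0.01,0,0,0,0,0],[185,-0.01,0,0,0,0,0],[185,-0.005,0,0,0,0,0],[185,0,0,0,0,0,0]]]'
python3 -m handwheel '[[[185,-0.009,-0.0043,0,0,0,0],[185,-0.009,-0.0043,0,0,0,0],[185,-0.009,-0.0043,0,0,0,0],[185,-0.009,-0.0043,0,0,0,0],[185,-0.009,-0.0043,0,0,0,0],[185,-0.009,-0.0043,0,0,0,0],[185,-0.009,-0.0043,0,0,0,0],[185,-0.009,-0.0043,0,0,0,0],[185,-0.009,-0.0043,0,0,0,0],[185,-0.009,-0.0043,0,0,0,0]]]'
python3 - <<'E'
from h import *
s=st(); look("w4.png",("dish","stop","clamp_nut"))
J=np.array([[.9926,.1217],[-.1217,.9926]]); M=rot(s["orientation"])
print("tcp jig",J@(np.array(s["tool_pos"])[:2]-[.538,.184]),"F jig",J@s["force"][:2])
E
```

```text
time_s: 9.88
tool_pos: [0.5391, 0.2049, 0.0214]
orientation: [0.0, 0.481, 0.877, 0.0]
force: [-0.5, -0.1, 0.3]
width: 0.024
grip_force: 0.0
time_s: 10.72
tool_pos: [0.5413, 0.1851, 0.021]
orientation: [0.0, 0.481, 0.877, -0.0]
force: [0.3, -0.8, -0.6]
width: 0.024
grip_force: 0.0
t 10.7167 tcp [0.5413 0.1851 0.021 ] ytool deg 32.560167410602965 zt [-0.     -0.0001 -1.    ] F [ 0.3016 -0.7506 -0.6035] w 0.023998457208867955
dish 0.74 [324. 349.] [0.561  0.1551 0.006 ]
dish 0.56 [167. 421.] [0.5078 0.0407 0.006 ]
clamp_nut 0.96 [483.  49.] [0.5395 0.3253 0.006 ]
tcp jig [0.0034 0.0007] F jig [ 0.208  -0.7817]
```

View pics/w4.png

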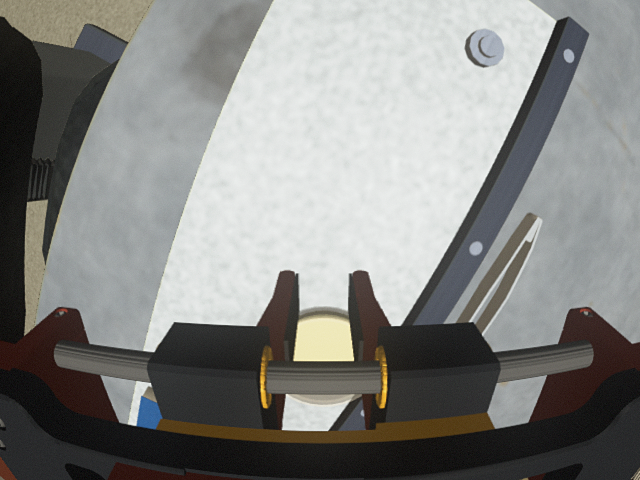

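The dish sits in the cradle and is sliding along the rail (jig about (19, −32) mm). I'll continue 60 mm with a 1 mm bias toward the rail.

```bash
python3 -m handwheel '[[[185,-0.0022,0.0045,0,0,0,0],[185,-0.0135,-0.0065,0,0,0,0],[185,-0.0135,-0.0065,0,0,0,0],[185,-0.0135,-0.0065,0,0,0,0],[185,-0.0135,-0.0065,0,0,0,0],[185,-0.0135,-0.0065,0,0,0,0],[185,-0.0135,-0.0065,0,0,0,0],[185,-0.0135,-0.0065,0,0,0,0],[185,-0.0135,-0.0065,0,0,0,0],[185,-0.0135,-0.0065,0,0,0,0],[185,-0.0135,-0.0065,0,0,0,0]]]'
python3 - <<'E'
from h import *
s=st(); look("w5.png",("dish","clamp_nut"))
J=np.array([[.9926,.1217],[-.1217,.9926]])
print("tcp jig",J@(np.array(s["tool_pos"])[:2]-[.538,.184]),"F jig",J@s["force"][:2])
E
```

```text
time_s: 11.83
tool_pos: [0.5458, 0.1554, 0.021]
orientation: [-0.0, 0.481, 0.877, -0.0]
force: [-1.6, 0.5, -0.2]
width: 0.0244
grip_force: 0.5
t 11.8333 tcp [0.5458 0.1554 0.021 ] ytool deg 32.55828976252051 zt [-0.0001 -0.0001 -1.    ] F [-1.6351  0.4884 -0.1995] w 0.024359087018906357
dish 0.88 [325. 350.] [0.566 0.125 0.006]
tcp jig [ 0.0043 -0.0294] F jig [-1.5636  0.6837]
```

```bash
python3 -m handwheel '[[[185,-0.0135,-0.0065,0,0,0,0],[185,-0.0135,-0.0065,0,0,0,0],[185,-0.0135,-0.0065,0,0,0,0],[185,-0.0135,-0.0065,0,0,0,0],[185,-0.0135,-0.0065,0,0,0,0],[185,-0.0135,-0.0065,0,0,0,0],[185,-0.0135,-0.0065,0,0,0,0],[185,-0.0135,-0.0065,0,0,0,0],[185,-0.0135,-0.0065,0,0,0,0],[185,-0.0135,-0.0065,0,0,0,0],[185,-0.0135,-0.0065,0,0,0,0],[185,0,0,0,0,0,0]]]'
python3 - <<'E'
from h import *
s=st(); look("w6.png",("dish",))
J=np.array([[.9926,.1217],[-.1217,.9926]])
print("tcp jig",J@(np.array(s["tool_pos"])[:2]-[.538,.184]),"F jig",J@s["force"][:2])
E
```

```text
time_s: 12.98
tool_pos: [0.55, 0.1224, 0.0211]
orientation: [0.0, 0.481, 0.877, -0.0]
force: [0.3, -0.4, -0.5]
width: 0.0247
grip_force: 0.0
t 12.9833 tcp [0.55   0.1224 0.0211] ytool deg 32.54101467891051 zt [ 0.0003 -0.0002 -1.    ] F [ 0.3367 -0.353  -0.5033] w 0.024740605587153283
dish 0.79 [323. 349.] [0.5692 0.092  0.006 ]
tcp jig [ 0.0044 -0.0626] F jig [ 0.2913 -0.3913]
```

View pics/w6.png

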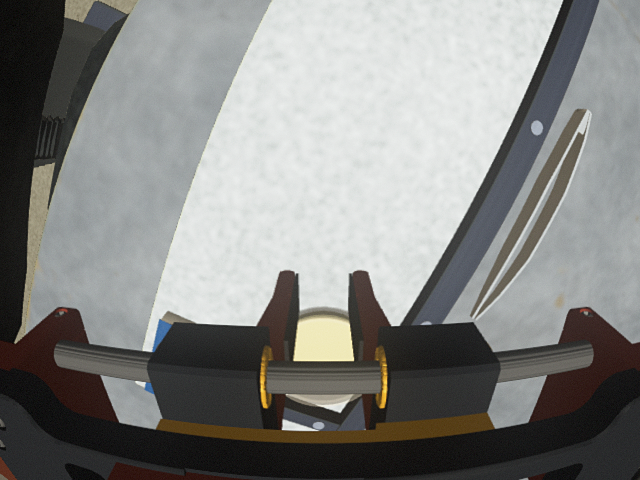

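The dish is still in the cradle against the rail, and the cross wall is just ahead of it at (318,415). About 8 mm remain, so I'll creep until the force rises.

```bash
python3 -m handwheel '[[[185,-0.0045,-0.0022,0,0,0,0],[185,-0.0045,-0.0022,0,0,0,0],[185,-0.0045,-0.0022,0,0,0,0],[185,-0.0045,-0.0022,0,0,0,0],[185,-0.0045,-0.0022,0,0,0,0],[185,-0.0045,-0.0022,0,0,0,0],[185,-0.0045,-0.0022,0,0,0,0],[185,0,0,0,0,0,0],[185,0,0,0,0,0,0]]]'
```

```text
time_s: 13.83
tool_pos: [0.5506, 0.1159, 0.0211]
orientation: [0.0, 0.481, 0.877, -0.0]
force: [-0.1, -0.0, -0.1]
width: 0.0239
grip_force: 0.0
```

```bash
python3 -m handwheel '[[[185,-0.0045,-0.0022,0,0,0,0],[185,-0.0045,-0.0022,0,0,0,0],[185,0,0,0,0,0,0],[185,0,0,0,0,0,0]]]'
```

```text
time_s: 14.17
tool_pos: [0.5507, 0.1139, 0.021]
orientation: [0.0, 0.481, 0.877, -0.0]
force: [0.2, 0.4, -0.2]
width: 0.0244
grip_force: 0.0
```

```bash
python3 -m handwheel '[[[185,-0.0045,-0.0022,0,0,0,0],[185,-0.0045,-0.0022,0,0,0,0],[185,0,0,0,0,0,0],[185,0,0,0,0,0,0]]]'
```

```text
time_s: 14.5
tool_pos: [0.5508, 0.1123, 0.021]
orientation: [-0.0, 0.481, 0.877, 0.0]
force: [-1.7, 2.1, 0.3]
width: 0.0239
grip_force: 1.5
```

```bash
python3 -m handwheel '[[[185,-0.005,0,0,0,0,0],[185,-0.005,0,0,0,0,0],[185,0,0,0,0,0,0],[185,0,0,0,0,0,0],[185,0,0,0,0,0,0]]]'
python3 - <<'E'
from h import *
s=st(); look("w7.png",("dish","stop"))
J=np.array([[.9926,.1217],[-.1217,.9926]])
print("tcp jig",J@(np.array(s["tool_pos"])[:2]-[.538,.184]),"F jig",J@s["force"][:2])
E
```

```text
time_s: 14.92
tool_pos: [0.5511, 0.1119, 0.021]
orientation: [-0.001, 0.481, 0.877, 0.001]
force: [-2.4, 8.7, 1.8]
width: 0.024
grip_force: 4.9
t 14.9167 tcp [0.5511 0.1119 0.021 ] ytool deg 32.522454713651406 zt [-0.0016  0.002  -1.    ] F [-2.4084  8.6891  1.7922] w 0.02399593572984514
dish 0.63 [325. 351.] [0.5715 0.0811 0.006 ]
stop 0.94 [296. 393.] [0.5744 0.046  0.006 ]
tcp jig [ 0.0042 -0.0732] F jig [-1.3331  8.9179]
```

The force is 9 N against the stop and about 1–2 N against the rail, with the motion stalled, so the dish is seated. I'll back off gently, lift clear and check.

```bash
python3 -m handwheel '[[[185,0.005,0,0,0,0,0],[185,0.01,0,0,0,0,0],[185,0.02,0,0,0,0,0],[185,0.05,0,0,0,0,0],[185,0.05,0,0,0,0,0],[185,0,0,-0.15,0,0,0],[185,0,0,-0.15,0,0,0],[185,0,0,-0.15,0,0,0],[185,0.1,0,-0.12,0,0,0],[185,0.12,0,-0.1,0,0,0],[185,0.15,0,0,0,0,0],[185,0.15,0,0,0,0,0],[185,0.15,0,0,0,0,0],[185,0.15,0,0,0,0,0],[185,0.15,0,0,0,0,0],[185,0,0,0,0,0,0]]]'
python3 - <<'E'
from h import *
s=st(); J=np.array([[.9926,.1217],[-.1217,.9926]])
for c,f in(("top",px2w),("scene",px2w)):
    p=ctrl.grab_frame(c); save(p,c+"9.png")
    for t in("dish","stop","clamp_nut"):
        for r in ctrl.landmark_of(p,t)[:1]: w=px2w(p,r["xy"],.006); print(c,t,round(r["score"],2),np.round(r["xy"]),w,J@(w[:2]-[.538,.184]))
    cv2.imwrite("pics/%s9c.png"%c,cv2.resize(cv2.imread("pics/%s9.png"%c)[190:340,220:470],None,fx=3,fy=3))
E
```

```text
time_s: 16.4
tool_pos: [0.4293, 0.3001, 0.1549]
orientation: [-0.001, 0.479, 0.878, -0.0]
force: [-0.5, 0.1, -0.0]
width: 0.0243
grip_force: 0.0
t 16.4 tcp [0.4293 0.3001 0.1549] ytool deg 32.75366325030553 zt [-0.0019  0.001  -1.    ] F [-0.5065  0.0636 -0.0228] w 0.024273681562928247
top dish 0.6 [371. 229.] [0.5703 0.0855 0.006 ] [ 0.0201 -0.1017]
top stop 0.8 [389. 226.] [0.5775 0.0484 0.006 ] [ 0.0227 -0.1395]
scene dish 0.89 [374. 268.] [0.5779 0.0854 0.006 ] [ 0.0276 -0.1027]
scene stop 0.89 [391. 279.] [0.5723 0.0424 0.006 ] [ 0.0168 -0.1447]
scene clamp_nut 0.51 [275. 237.] [0.5362 0.3208 0.006 ] [0.0149 0.136 ]
```

View pics/top9c.png

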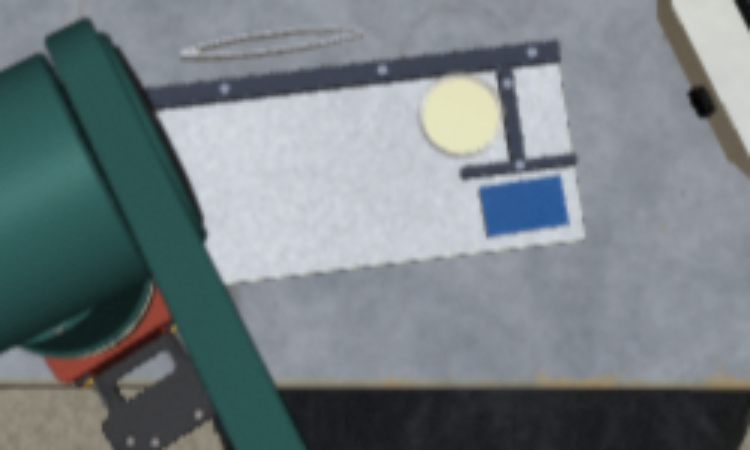

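View pics/scene9c.png

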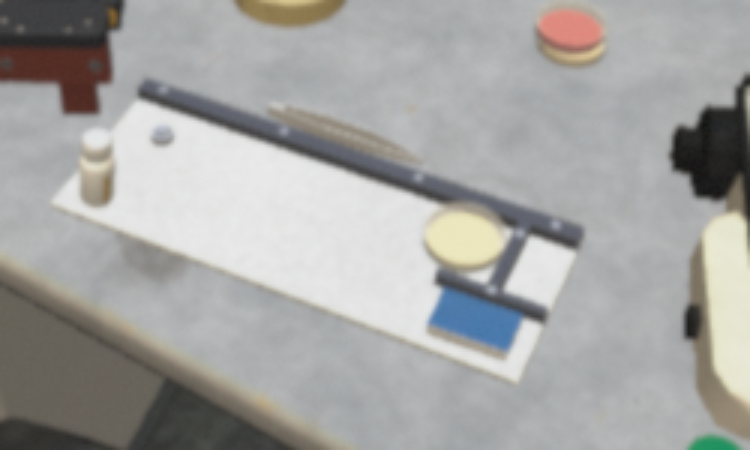

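Both views show the dish in the corner touching the rail and the cross wall, at (460,115) in the top crop, with the bystanders in place. I'll hand it in.

```bash
python3 -c "
from bench import ctrl
print(ctrl.sign_off())"
```

```text
the job is handed in; nothing more can be done
None
```

I pushed the dish back against the rail and slid it along into the right-hand corner pocket. The final views show it touching both the rail and the stop, with the other things unmoved. The job is handed in at about 16.5 s, but the sign-off returned no verdict.

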